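# Unlock the medicine box and hold the key turned

### The job

It is medicine time: unlock the white medicine box so that I can lift its lid. Lift the black dust cap off the lock and set it down on the table top; then take the red-headed key out of the wooden key stand (leave the other two keys in their slots), push it fully home into the keyhole, working it past the sticky pins, and turn it a quarter turn clockwise, seen from above, so that the bolt draws back off the lid. The lock springs back when it is let go, so finish while still gripping the key and holding it turned; do not shove or knock over the teapot, the glass, the salt or the egg timer.

Things in the scene. Friction and masses are not known exactly. Their poses are not given: they have to be found in the camera images.
- medicine_box: white enamelled steel box with drop handles, green cross on its lid, 160 (x) x 180 (y) x 100 mm, fixed to the table, its place and yaw differ each time. Origin: centre of its underside, z up; its front looks to its own -x. A strip along the front, 58 mm deep, 100 mm above the table, carries the lock; behind it lies the hinged lid, 12 mm lower.
- keyhole (a point): centre of the keyhole's mouth in the flat top of the round steel key plate (39 mm across, fixed, 10 mm thick, top 110 mm above the table), 51 mm in front (-x) of the box's centre; axes as the box's. The slot runs along the box's y: 16 mm (y) x 6 mm (x), with a 45 degree funnel 3 mm wide and deep round its mouth. The key goes in straight down.
- pin_a (a joint): one of two sticky spring pins in the ends of the slot, 0 = standing in the way, 1 to 2 mm = pushed aside (m). They hold the key up 5 to 10 mm before it is home and give way to some 5 to 15 N of downward push, more easily if the key is wiggled a millimetre to and fro.
- lock_cylinder (a joint): turn of the lock's cylinder under the key plate (rad): 0 at rest, slot along the box's y; grows clockwise seen from above, stop at 1.57. A spring turns it back (0.02 N m at rest, 0.08 N m at a quarter turn). The key has about 0.1 rad of play in it. Only a key that is fully home can turn it, and a turned key cannot be drawn out.
- bolt (a joint): brass bolt, 22 mm wide, that comes out of the strip's back face and lies 13 mm out over the lid's front edge at 0; the cylinder draws it in, 13 mm at a quarter turn (m).
- dust_cap: loose black ribbed plastic cap, round, 46 mm across, 26 mm high, 40 g, open below (bore 41 mm, 13 mm deep), standing over the key plate on the strip of the box. Origin: centre of its lower rim, 100 mm above the table at the start; z is its axis, up. Once raised 10 mm it is clear of the plate.
- key_stand: light wooden block, fixed, 168 mm long (its y) x 44 mm x 36 mm high on an 8 mm high foot 180 x 56 mm; origin: centre of its underside. Three slots along its y axis at y = -55, 0 and +55 mm each hold a key upright.
- red_key: loose steel key with a red plastic head, 35 g, 64 mm long, standing tip down in one of the stand's slots (which one varies). Origin: the tip; z runs up to the head. Flat bit at the tip 4 mm thick (x), 14 mm wide (y), 12 mm long, rounded nose; round shank 5 mm; a steel shoulder 18 mm across, 24 to 28 mm above the tip, rests on the slot's mouth when the key is home. Works either way round.
- red_key_head (a point): middle of the red key's head, 46 mm above its tip; axes as the key's. The head reaches from 28 to 64 mm above the tip, 10 mm thick (x), 28 mm wide (y); its flat sides lie parallel to the flat sides of the bit.
- blue_key: same key with a blue head, for something else: stays in its slot.
- grey_key: same key with a grey head, for something else: stays in its slot.
- teapot: white teapot, 146 mm high, 255 mm from spout to handle, to be left alone; origin: centre of its underside.
- salt_shaker: salt shaker, 44 mm across, 90 mm high, to be left alone; origin: centre of its underside.
- green_tumbler: green glass tumbler, 78 mm across, 100 mm high, to be left alone; origin: centre of its underside.
- egg_timer: cream egg timer, 59 mm across, 52 mm high, to be left alone; origin: centre of its underside.
Things that resemble listed ones, but are neither listed nor needed, are in the scene too. What is shaped like the red_key but pink or yellow is not meant.

How it is judged:
On the way, in this order (a step that is already met when the one before it is completed fails the run):
1. the dust cap has been taken off the lock and set down on the table (height (world z) of dust_cap between -0.01 and 0.032 m and contact force between dust_cap and the fingers below 0.05 N and contact force between dust_cap and medicine_box below 0.05 N and contact force between dust_cap and key_stand below 0.05 N and linear speed of dust_cap below 0.05 m/s and distance of dust_cap from where it was at the start of the episode above 0.05 m), for 0.2 s.
2. the red key is fully home in the keyhole, the cylinder not yet turned (z of red_key in the frame of medicine_box below 0.0885 m and horizontal distance between red_key and keyhole below 0.004 m and angle between red_key's own z axis and vertical below 0.12 rad and value of joint lock_cylinder below 0.3 rad), for 0.05 s.
3. the key has turned the cylinder a quarter turn clockwise (z of red_key in the frame of medicine_box below 0.0885 m and horizontal distance between red_key and keyhole below 0.004 m and angle between red_key's own z axis and vertical below 0.12 rad and value of joint lock_cylinder above 1.25 rad), for 0.3 s.
At the end, for the whole second after the job is handed in: Red key fully home in the lock (within 2.5 mm of full depth, 4 mm of the axis, 0.12 rad of upright), gripped, and holding the cylinder turned over 1.25 rad; dust cap at rest on the table top, touching neither gripper, box nor stand (all of step 3 and contact force between the fingers and red_key above 1 N and height (world z) of dust_cap between -0.01 and 0.032 m and contact force between dust_cap and the fingers below 0.05 N and contact force between dust_cap and medicine_box below 0.05 N and contact force between dust_cap and key_stand below 0.05 N and linear speed of dust_cap below 0.05 m/s); the arm keeps its last pose, push and grip.
It fails at once if the dust cap was dropped from a height or thrown (linear speed of dust_cap above 1.1 m/s and contact force between dust_cap and the fingers below 0.05 N).
It fails at once if the blue or the grey key was pulled out or pushed about (distance of any of blue_key, grey_key from where it was at the start of the episode above 0.012 m).
It fails at once if the teapot, glass, salt shaker or egg timer was shoved or knocked over (distance of any of teapot, salt_shaker, green_tumbler, egg_timer from where it was at the start of the episode above 0.03 m or angle between any of teapot, salt_shaker, green_tumbler, egg_timer's own z axis and vertical above 0.35 rad).
It also fails if it takes over 61 s, if anything falls off the work surface, if the arm or the gripper's body presses on something with over 40 N, if the wrist force passes 120 N, or if a joint passes its speed limit or range.

### The arm

A 7-joint arm with a two-finger parallel gripper is mounted at the origin on a cart in front of the work surface, level with it; the furniture and walls round the work are solid. World frame = base frame: x ahead of the robot, y to its left, z up, the work surface at z = 0. Lengths are in m, angles in rad, forces in N, time in s.
With the tool pointing down it reaches from about 0.4 to 0.85 m from the base axis. Payload 10.4 kg.
Tool frame: the origin (TCP) lies midway between the tips of the shut fingers; the grasp point (between the pads) lies 19 mm behind it (manip.hold_point_z is the distance from the TCP to the grasp point, in m); z points along the fingers, y is the line along which they close (so a half turn about z gives the same grasp; the last joint's range is limited). The gripper opens to 85 mm and grips with 20 to 120 N. Pads are 22 mm wide; open, the fingers measure 114 mm over their backs; the gripper's body (76 mm by 85 mm) begins 54 mm behind the grasp point. The pads swing forward as they close: fully open they stand 13 mm farther back than shut.
Start: joints at [-1.204, 0.332, -0.065, 1.46, 0.022, 1.35, -0.088], TCP at [0.237, 0.578, 0.21] pointing down, gripper open.
Joint ranges: [-2.6, 2.6], [-0.5, 2.12], [-1.47, 1.34], [0.16, 2.42], [-1.27, 4.41], [0.06, 2.06], [-2.6, 2.6]. Speed limits (rad/s): [2.22, 2.22, 2.79, 2.79, 3.14, 3.14, 3.14].

### API

Orientations are given as a unit quaternion [x, y, z, w].
In Python, from workcell import manip, eyes, job gives the robot as it stands.
- The arm moves only by the shell command python3 -m crank 'ROWS' [FORCE]. ROWS is JSON, a list that holds one entry, the list of rows, each a list of 7 numbers: the finger opening in cm, from 0 to 8.54, then the shift along the world's x, y, z in cm, then the turn, a rotation vector about the world's x, y, z in degrees. In form: [[[hand, x, y, z, ax, ay, az], ...]]. A call has 1 to 20 rows; each row shifts and turns the commanded pose from where the row before left it; what a row does not reach is not made up. A row lasts 1/8 s, in which the tool goes at most 62.5 mm and 10.7 degrees, less where a joint would pass 70% of its speed; a pose out of reach is approached as far as the arm can. A call with a gripper value outside its range is refused whole. The fingers move at their own pace and stop on an object; FORCE is the grip in N (left out, the last holds). Time passes only in rows, so rows that do not move let the fingers close. It gives the time, the measured TCP pose, the force, the opening and the grip force at its end, in the units of the state.
- manip.get_obs(): the state, without advancing time (a new reading comes with each control period).
- eyes.camera(name): name is "scene" or "top"; returns (picture, depth): 480x640x3 uint8, red, green, blue; 480x640 float32, m along the optical axis (not along the pixel's ray), 0 where there is no reading.
- eyes.camera_params(name): a dict with "fx", "fy", "cx", "cy" (pixels), "world_from_camera" (4x4, takes a point from camera to world coordinates). Camera axes: x right, y down, z forward; pixel columns grow to the right and rows downward; lengths in m; the calibration is good to about 2 mm. A picture is of the moment at which its call begins. camera_params takes no time and is no camera call.
- job.hand_in(): hands the job in; it is judged then, once.
The state is a dict: "clock": time; "joint_pos": joint angles; "joint_velocities": joint speeds; "tau": joint torques, N m; "position": TCP position; "ee_rot": TCP orientation; "ft_force": force on the tool from outside, world axes, zero at the start; "torque": the same for the moment, N m; "grip_width": opening from 0.0 (shut) to 1.0 (fully open); "grasp_force": force on a finger pad.
Only numpy, scipy, OpenCV 4.12 (cv2) and the standard library are available. Lean on these libraries where they do the work, as an engineer would, in place of code of your own. Each camera call takes 0.05 s, during which the arm holds its last target. There are 200 camera calls.

## Working session

There is one attempt and no reset: what is moved stays moved. The work goes in short steps, Python scripts to look and compute and a shell command to move; the robot and the scene stay as the last step left them, time stands still between calls to the robot, and variables do not carry over. Pictures are saved under pics/ and viewed, at most 10 in all, crops included, and the job is handed in when it is done.

```bash
mkdir -p pics; ls
cat > h.py <<'E'
import numpy as np, cv2
from workcell import manip, eyes, job
def snap(n, f=None):
    p,d=eyes.camera(n)
    if f: cv2.imwrite('pics/'+f,p[:,:,::-1])
    return p,d,eyes.camera_params(n)
def cloud(d,c):
    v,u=np.mgrid[:480,:640]
    P=np.stack([(u-c['cx'])/c['fx']*d,(v-c['cy'])/c['fy']*d,d],-1)
    T=np.array(c['world_from_camera']); return P@T[:3,:3].T+T[:3,3]
def ray(c,u,v,z):
    T=np.array(c['world_from_camera']); r=T[:3,:3]@np.array([(u-c['cx'])/c['fx'],(v-c['cy'])/c['fy'],1])
    return T[:3,3]+r*(z-T[2,3])/r[2]
E
python3 - <<'E'
from h import *
for n in('scene','top'):
    p,d,c=snap(n,n+'0.png'); np.savez(n+'0.npz',p=p,d=d); print(c)
print(manip.get_obs())
E
```

```text
pics
{'fx': 609.9278483091678, 'fy': 609.9278483091678, 'cx': 318.80955909289537, 'cy': 245.11918566188407, 'world_from_camera': array([[ 0.48180976, -0.4548368 ,  0.74898788, -0.26574301],
       [-0.87611532, -0.26640058,  0.40181174, -0.59276449],
       [ 0.01677204, -0.84979657, -0.52684389,  0.70550276],
       [ 0.        ,  0.        ,  0.        ,  1.        ]])}
{'fx': 470.37916653655753, 'fy': 470.37916653655753, 'cx': 311.1813611992154, 'cy': 235.2031998729149, 'world_from_camera': array([[-0.00544075, -0.9980481 ,  0.06221249,  0.48506405],
       [-0.99989905,  0.00624633,  0.0127618 , -0.12868758],
       [-0.01312549, -0.06213677, -0.99798133,  1.21422793],
       [ 0.        ,  0.        ,  0.        ,  1.        ]])}
{'clock': 0.1, 'joint_pos': array([-1.20363297,  0.33280742, -0.0647062 ,  1.46084469,  0.02159998,
        1.34988112, -0.08852401]), 'joint_velocities': array([ 0.00115413, -0.00102981, -0.0007231 , -0.00182804,  0.00145784,
        0.00110911,  0.00075287]), 'tau': array([ 7.64384495e-04, -6.26740408e+01,  4.86821076e-02, -3.92438221e+01,
        1.63144124e-02,  6.85611041e-03, -9.06381104e-06]), 'position': array([0.23734729, 0.57779997, 0.20930233]), 'ee_rot': array([ 1.93650032e-01,  9.81070475e-01, -6.15376836e-04, -9.44252059e-05]), 'ft_force': array([-0.42748837,  0.80140187, -0.9010321 ]), 'torque': array([-0.03560329,  0.03508131,  0.05820922]), 'grasp_force': 0.0, 'grip_width': 0.9969676072599231}
```

View pics/scene0.png

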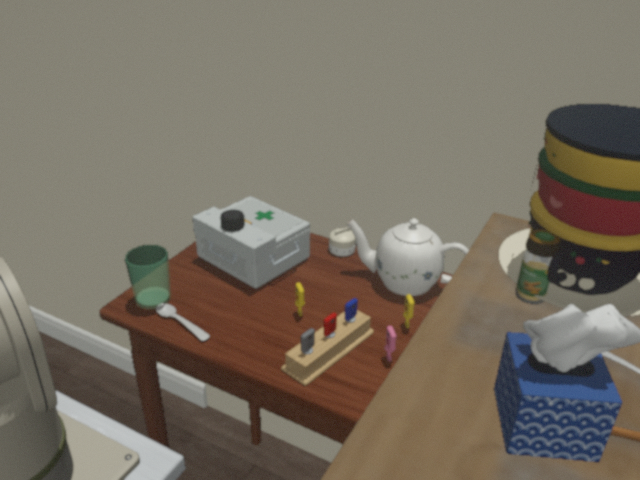

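View pics/top0.png

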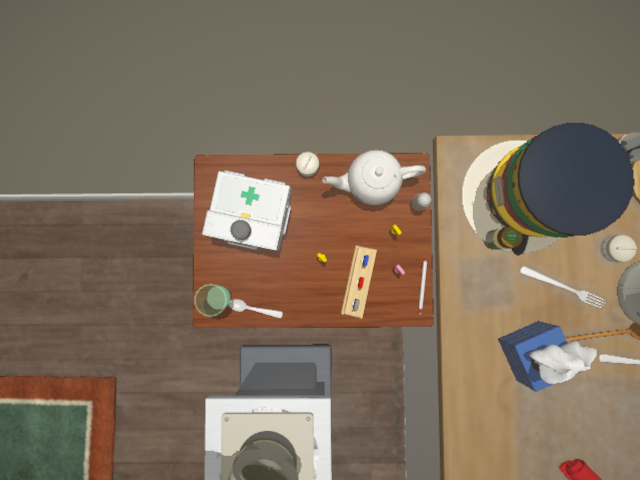

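The scene view shows the box with its cap at (232,220), the stand with grey (308,340), red (330,324) and blue (351,308) heads, and loose yellow and pink keys beside it. In the top view the cap is at (241,231), red at (361,283), blue at (366,260), grey at (355,304), pink at (399,270) and yellow at (321,258) and (396,230).

The red-key candidates are (361,283), pink (399,270), and the red tip of the pen (420,310). The head at (361,283) stands in the stand's middle slot and is pure red, so it fits the description.

```bash
cat > m.py <<'E'
from h import *
S=np.load('scene0.npz');T=np.load('top0.npz')
cs=eyes.camera_params('scene');ct=eyes.camera_params('top')
for n,F,c,roi in(('top',T,ct,(195,150,435,330)),('scene',S,cs,(110,180,440,400))):
    p,d=F['p'],F['d'];X=cloud(d,c);h=cv2.cvtColor(p,cv2.COLOR_RGB2HSV).astype(int);H,s,v=h[...,0],h[...,1],h[...,2]
    R=np.zeros(d.shape,bool);R[roi[1]:roi[3],roi[0]:roi[2]]=1
    z=X[...,2]
    ms={'red':((H<4)|(H>176))&(s>200)&(v>90)&(z>.03),'blue':(H>105)&(H<130)&(s>120)&(z>.03),'cap':(v<75)&(z>.1)&(s<120),'capz':(v<110)&(z>.12),
     'green':(H>55)&(H<85)&(s>120)&(z>.07),'wood':(H>8)&(H<25)&(s>60)&(z>.025)&(z<.06)&(v>110),'strip':(z>.095)&(z<.105),'lid':(z>.083)&(z<.093)}
    for k,m in ms.items():
        m=(m&R&(d>0)).astype(np.uint8)
        N,L,st,ce=cv2.connectedComponentsWithStats(m)
        if N<2: print(n,k,'none');continue
        i=1+st[1:,4].argmax();q=X[L==i];pr=np.argwhere(L==i)[:,::-1].astype(np.float32)
        r=cv2.minAreaRect((q[:,:2]*1000).astype(np.float32))
        print(n,k,'px',ce[i].round(1),st[i,4],'med',np.median(q,0).round(4),'zmax',np.percentile(q[:,2],95).round(4),'rect mm',np.round(r[0],1),np.round(r[1],1),round(r[2],1))
p=T['p'];cv2.imwrite('pics/crop1.png',np.hstack([cv2.resize(p[235:325,330:420],(400,400),interpolation=cv2.INTER_CUBIC),cv2.resize(p[165:265,195:295],(400,400),interpolation=cv2.INTER_CUBIC)])[:,:,::-1])
E
python3 m.py
```

```text
top red px [360.5 281.8] 26 med [ 0.4436 -0.2318  0.0742] zmax 0.0768 rect mm [ 441.3 -232.7] [ 5.9 22.1] 79.8
top blue px [365.1 260.4] 35 med [ 0.4952 -0.2437  0.0747] zmax 0.0791 rect mm [ 494.1 -244.8] [ 7.1 22.7] 78.5
top cap none
top capz px [433.8 175.8] 83 med [ 0.6998 -0.4     0.1294] zmax 0.1365 rect mm [ 677.6 -399.8] [  2.3 144.4] 90.0
top green px [249.4 195.1] 125 med [0.6532 0.0347 0.0887] zmax 0.0927 rect mm [653.7  34.4] [32.8 33.5] 35.3
top wood px [359.6 282.4] 1010 med [ 0.4386 -0.2335  0.0356] zmax 0.0391 rect mm [ 440.4 -234.4] [ 45.  167.7] 77.3
top strip px [242.1 230.2] 1500 med [0.5675 0.0409 0.0994] zmax 0.1029 rect mm [573.4  49.7] [181.3  71.3] 77.8
top lid px [250.  197.8] 2917 med [0.6465 0.0324 0.0878] zmax 0.0914 rect mm [648.4  33.5] [178.2 104.8] 77.8
scene red px [332.2 315.3] 11 med [ 0.4473 -0.2381  0.0765] zmax 0.0785 rect mm [ 445.9 -238.6] [10.4  5.5] 17.5
scene blue px [350.1 308. ] 120 med [ 0.489  -0.2505  0.07  ] zmax 0.0775 rect mm [ 493.1 -249.6] [ 8.9 24.9] 78.9
scene cap px [232.1 220.6] 380 med [0.5582 0.0411 0.1241] zmax 0.1285 rect mm [565.3  46. ] [41.7 43.9] 75.4
scene capz px [231.8 216.5] 263 med [0.5639 0.0458 0.1266] zmax 0.1288 rect mm [567.1  48.2] [46.1 44.4] 58.9
scene green px [263.9 215. ] 44 med [0.6542 0.0312 0.0907] zmax 0.0923 rect mm [656.1  31.8] [23.2 22.9] 23.8
scene wood px [326.5 340.2] 1372 med [ 0.4278 -0.2401  0.0368] zmax 0.0394 rect mm [ 442.3 -235.7] [ 47.9 171.8] 76.9
scene strip px [234.8 230. ] 1253 med [0.5589 0.0237 0.1008] zmax 0.1029 rect mm [574.   47.5] [184.1  74.1] 77.7
scene lid px [262.6 222.2] 2015 med [0.6438 0.0141 0.0893] zmax 0.0918 rect mm [616.5  38.2] [183.6 162.8] 77.6
```

View pics/crop1.png

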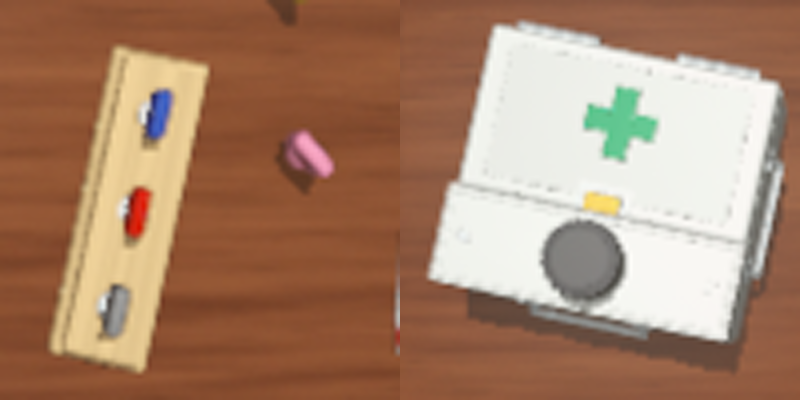

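The crop confirms the red head in the stand's middle slot, between blue and grey, with the pink key separate. The cap sits on the strip in front of the yellow bolt. Next I refine the cap and key positions by casting rays.

```bash
cat > m2.py <<'E'
from h import *
def blob(m,roi):
    R=np.zeros(m.shape,np.uint8);R[roi[1]:roi[3],roi[0]:roi[2]]=1
    N,L,st,ce=cv2.connectedComponentsWithStats((m&(R>0)).astype(np.uint8));i=1+st[1:,4].argmax();x,y,w,h,a=st[i]
    cs,_=cv2.findContours((L==i).astype(np.uint8),0,1)
    return ce[i],(x,y,w,h,a),cv2.minAreaRect(max(cs,key=cv2.contourArea))
if __name__=='__main__':
    for n,cr,kr in(('top',(220,210,262,250),(340,240,385,320)),('scene',(215,205,250,235),(295,295,365,360))):
        p=np.load(n+'0.npz')['p'];c=eyes.camera_params(n);h=cv2.cvtColor(p,cv2.COLOR_RGB2HSV).astype(int);H,s,v=h[...,0],h[...,1],h[...,2]
        b=blob(v<130,cr);print(n,'cap',b,ray(c,*b[0],.126).round(4))
        for k,m in(('red',((H<5)|(H>174))&(s>180)&(v>80)),('blue',(H>105)&(H<130)&(s>120)),('grey',(s<40)&(v<190))):
            try:b=blob(m,kr)
            except ValueError:continue
            print(n,k,b,ray(c,*b[0],.075).round(4),ray(c,*b[0],.058).round(4))
E
python3 m2.py
```

```text
top cap (array([236.22439024, 245.42439024]), (np.int32(220), np.int32(239), np.int32(42), np.int32(11), np.int32(205)), ((239.96421813964844, 246.54510498046875), (42.18064498901367, 7.364874839782715), 11.888657569885254)) [0.5302 0.0593 0.126 ]
top red (array([360.25714286, 282.42857143]), (np.int32(358), np.int32(278), np.int32(5), np.int32(10), np.int32(35)), ((360.30767822265625, 282.4615478515625), (3.53009033203125, 9.41357421875), 11.309932708740234)) [ 0.4414 -0.2317  0.075 ] [ 0.4407 -0.2332  0.058 ]
top blue (array([365.14285714, 260.37142857]), (np.int32(363), np.int32(256), np.int32(5), np.int32(10), np.int32(35)), ((365.1153869628906, 260.4230651855469), (3.53009033203125, 9.41357421875), 11.309932708740234)) [ 0.4944 -0.2441  0.075 ] [ 0.4945 -0.2458  0.058 ]
top grey (array([355.5      , 304.2173913]), (np.int32(352), np.int32(299), np.int32(7), np.int32(12), np.int32(46)), ((355.300048828125, 304.4000244140625), (5.366562843322754, 10.28591251373291), 26.56505012512207)) [ 0.3893 -0.2197  0.075 ] [ 0.3879 -0.221   0.058 ]
scene cap (array([232.07644628, 220.58471074
[... 207 characters left out ...]
red (array([329.05960265, 322.71523179]), (np.int32(324), np.int32(313), np.int32(12), np.int32(22), np.int32(151)), ((329.5, 323.5), (21.0, 11.0), 90.0)) [ 0.4289 -0.2419  0.075 ] [ 0.4476 -0.2324  0.058 ]
scene blue (array([350.11666667, 308.03333333]), (np.int32(346), np.int32(299), np.int32(11), np.int32(20), np.int32(120)), ((349.94232177734375, 308.2884521484375), (9.021342277526855, 20.199962615966797), 11.309932708740234)) [ 0.481  -0.2544  0.075 ] [ 0.5012 -0.2452  0.058 ]
scene grey (array([307.39004149, 341.40248963]), (np.int32(302), np.int32(329), np.int32(12), np.int32(25), np.int32(241)), ((307.5, 341.0), (24.0, 11.0), 90.0)) [ 0.3713 -0.2341  0.075 ] [ 0.3885 -0.2245  0.058 ]
```

```bash
python3 -c "
from h import *
print(ray(eyes.camera_params('top'),240.75,230.3,.126))"; python3 -m crank '[[[8.5,2.35,-3.79,0,0,0,0],[8.5,2.35,-3.79,0,0,0,0],[8.5,2.35,-3.79,0,0,0,0],[8.5,2.35,-3.79,0,0,0,0],[8.5,2.35,-3.79,0,0,0,0],[8.5,2.35,-3.79,0,0,0,0],[8.5,2.35,-3.79,0,0,0,0],[8.5,2.35,-3.79,0,0,0,0],[8.5,2.35,-3.79,0,0,0,0],[8.5,2.35,-3.79,0,0,0,0],[8.5,2.35,-3.79,0,0,0,0],[8.5,2.35,-3.79,0,0,0,0],[8.5,2.35,-3.79,0,0,0,0],[8.5,2.35,-3.79,0,0,0,0],[8.5,0,0,0,0,0,0]]]' 30
```

```text
[0.56534526 0.04887911 0.126     ]
clock: 1.98
position: [0.5673, 0.0434, 0.2096]
ee_rot: [0.197, 0.981, -0.001, 0.0]
ft_force: [0.5, -0.2, 0.5]
grip_width: 0.997
grasp_force: 0.0
```

```bash
python3 -m crank '[[[8.5,-0.1,0.45,-2.5,0,0,0],[8.5,0,0,-2.5,0,0,0],[8.5,0,0,-2.5,0,0,0],[8.5,0,0,-1.5,0,0,0],[8.5,0,0,-1.5,0,0,0],[8.5,0,0,0,0,0,0],[4,0,0,0,0,0,0],[4,0,0,0,0,0,0],[4,0,0,0,0,0,0],[4,0,0,0,0,0,0],[4,0,0,0,0,0,0],[4,0,0,0,0,0,0]]]' 30
```

```text
clock: 3.48
position: [0.5655, 0.0521, 0.105]
ee_rot: [0.194, 0.981, 0.0, -0.0]
ft_force: [-0.5, -0.5, 0.3]
grip_width: 0.47
grasp_force: 0.0
```

Run:
```python
from h import *
print(manip.get_obs()['position'],manip.get_obs()['grip_width'])
p,d,c=snap('scene');q,_,_=snap('top')
cv2.imwrite('pics/g1.png',np.hstack([cv2.resize(p[150:280,160:290],(400,400),interpolation=2),cv2.resize(q[180:280,190:290],(400,400),interpolation=2)])[:,:,::-1])
```

```text
[0.56548394 0.05207224 0.10504348] 0.46983172880939755
```

View pics/g1.png

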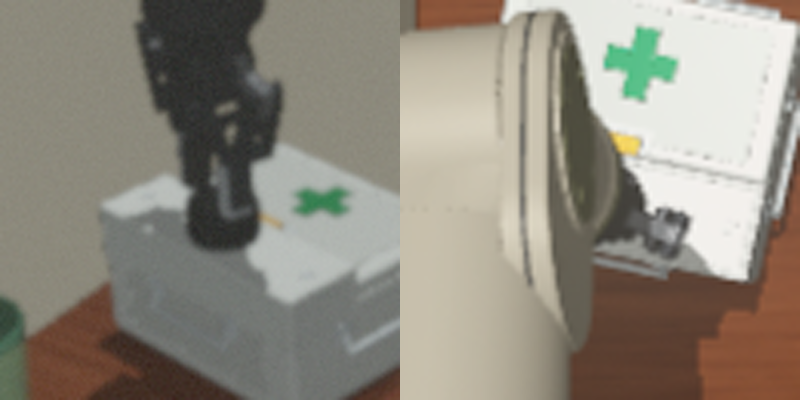

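The gripper straddles the cap (left panel, about (222,215)), but no force is reported yet, so I close further.

```bash
python3 -m crank '[[[3,0,0,0,0,0,0],[3,0,0,0,0,0,0],[3,0,0,0,0,0,0],[3,0,0,0,0,0,0]]]' 30
```

```text
clock: 4.08
position: [0.5655, 0.052, 0.105]
ee_rot: [0.194, 0.981, 0.0, -0.0]
ft_force: [-0.9, -0.1, -0.6]
grip_width: 0.351
grasp_force: 0.0
```

Run:
```python
from h import *
for n,r in(('scene',(195,180,260,240)),('top',(225,215,270,255))):
    p,d,c=snap(n);X=cloud(d,c);v=p.max(2).astype(int)
    print(n)
    for y in range(r[1],r[3],4):
        print(y,' '.join(f'{x}:{X[y,x,0]*1000:.0f},{X[y,x,1]*1000:.0f},{X[y,x,2]*1000:.0f},{v[y,x]}' for x in range(r[0],r[2],6) if X[y,x,2]<.25 and X[y,x,2]>.104))
    cv2.imwrite(f'pics/{n}2.png',cv2.resize(p[r[1]-30:r[3]+20,r[0]-30:r[2]+30],None,fx=5,fy=5,interpolation=2)[:,:,::-1])
```

```text
scene
180 213:561,81,197,51 219:561,67,201,46 225:542,38,216,53 231:546,28,216,48 237:559,23,212,49 243:536,-7,229,102 249:548,-11,225,65
184 213:568,88,184,54 219:560,67,193,51 225:540,37,209,45 231:551,32,205,77 237:533,5,220,53 243:538,-5,220,57 249:544,-13,219,56
188 213:569,90,175,112 219:559,67,185,52 225:544,41,198,50 231:549,31,198,51 237:533,5,212,51 243:537,-5,212,53 249:550,-9,208,69
192 219:563,71,174,52 225:574,65,171,53 231:546,30,191,65 237:536,8,202,52 243:543,-0,201,50 249:553,-6,198,99
196 219:563,72,165,87 225:568,61,165,48 231:545,29,184,53 237:533,6,195,50 243:555,9,185,52
200 219:561,71,157,113 225:573,66,153,54 231:544,29,176,53 237:536,9,185,51 243:551,6,179,77
204 219:562,73,147,114 225:570,64,147,46 231:551,35,163,91 237:553,23,165,54
208 219:565,75,137,123 225:569,64,138,48 231:547,33,156,99 237:552,22,157,54
212 225:568,64,129,46 231:549,35,146,101 237:554,24,147,56
216 225:560,58,126,48 231:547,33,140,101 237:554,25,139,61 243:580,30,125,93
220 225:547,49,126,48 231:549,36,129,71 237:559,29,126,60 243:578,29,117,76
224 225:547,50,117,47 231:549,37,120,44 237:559,30,117,52 243:572,25,112,77
228 225:545,49,109,48 231:550,38,110,49 237:557,29,109,50
232 
236 
top
215 
219 
223 
227 249:573,29,128,88
231 249:555,13,241,69 255:560,8,181,170
235 249:547,14,234,90 255:548,2,228,115 261:548,-10,226,82
239 243:541,33,193,98 249:542,21,182,75 255:539,2,228,123
243 255:531,2,227,95
247 
251
```

View pics/scene2.png

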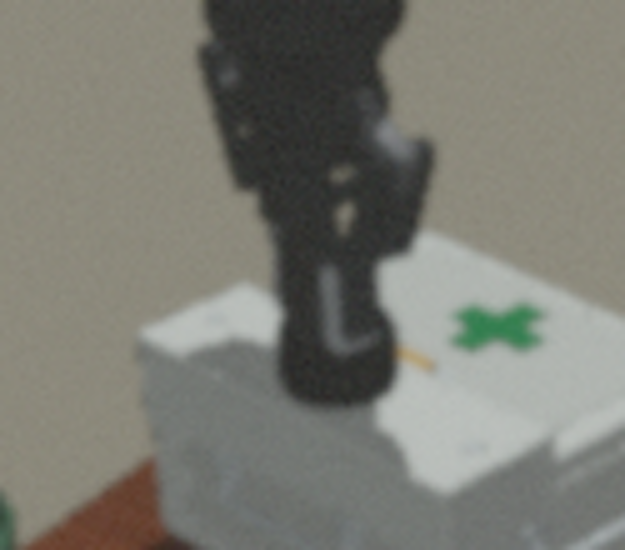

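The fingertips stand just above the cap's top (about z 0.13), so they closed over it. The cap is still in place at (232,220). I reopen, centre, go lower and close again.

```bash
python3 -m crank '[[[8.5,0,0,1,0,0,0],[8.5,0,0,0,0,0,0],[8.5,0,0,0,0,0,0],[8.5,0,-0.3,0,0,0,0],[8.5,0,0,-1,0,0,0],[8.5,0,0,-1,0,0,0],[8.5,0,0,0,0,0,0]]]' 30;  python3 -m crank '[[[5,0,0,0,0,0,0],[5,0,0,0,0,0,0],[5,0,0,0,0,0,0],[4,0,0,0,0,0,0],[4,0,0,0,0,0,0],[4,0,0,0,0,0,0]]]'
```

```text
clock: 5.05
position: [0.5646, 0.0489, 0.0936]
ee_rot: [0.194, 0.981, -0.0, -0.001]
ft_force: [0.4, 0.3, -0.5]
grip_width: 0.994
grasp_force: 0.0
clock: 5.8
position: [0.5665, 0.0504, 0.096]
ee_rot: [0.193, 0.981, 0.001, 0.001]
ft_force: [1.8, 4.9, 5.5]
grip_width: 0.514
grasp_force: 30.4
```

```bash
python3 -m crank '[[[4,0,0,0.5,0,0,0],[4,0,0,1,0,0,0],[4,0,0,1.5,0,0,0],[4,0,0,2,0,0,0],[4,0,0,2,0,0,0],[4,0,0,0,0,0,0]]]'
python3 - <<'E'
from h import *
p,d,c=snap('scene')
cv2.imwrite('pics/l1.png',cv2.resize(p[120:300,120:360],(800,600),interpolation=2)[:,:,::-1])
E
```

```text
clock: 6.55
position: [0.5663, 0.0486, 0.1669]
ee_rot: [0.194, 0.981, 0.001, 0.001]
ft_force: [1.1, -0.0, -0.8]
grip_width: 0.517
grasp_force: 32.0
```

View pics/l1.png

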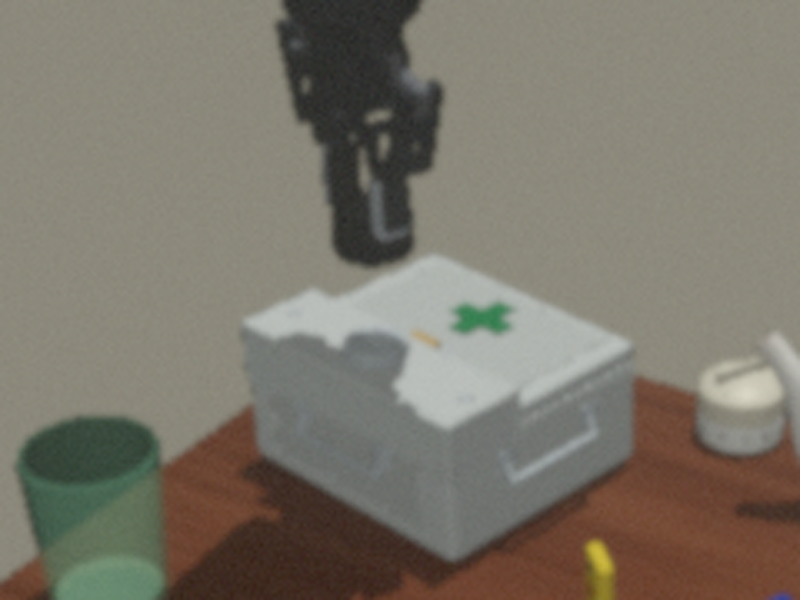

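The cap is in the hand (about (372,235) in the crop), and the bare key plate shows on the strip at (375,350). I carry it to the open table in front of the box.

```bash
python3 -m crank '[[[4,-2.25,-1.8,0,0,0,0],[4,-2.25,-1.8,0,0,0,0],[4,-2.25,-1.8,0,0,0,0],[4,-2.25,-1.8,0,0,0,0],[4,-2.25,-1.8,0,0,0,0],[4,-2.25,-1.8,0,0,0,0],[4,0,0,-3,0,0,0],[4,0,0,-3,0,0,0],[4,0,0,-3,0,0,0],[4,0,0,-3,0,0,0],[4,0,0,-2,0,0,0],[4,0,0,-1,0,0,0],[4,0,0,0,0,0,0],[4,0,0,0,0,0,0]]]'; python3 -m crank '[[[4,0,0,-0.5,0,0,0],[4,0,0,-0.4,0,0,0],[4,0,0,-0.3,0,0,0],[4,0,0,0,0,0,0]]]'
```

```text
clock: 8.35
position: [0.4309, -0.059, 0.0156]
ee_rot: [0.194, 0.981, 0.0, 0.0]
ft_force: [0.4, -0.4, -0.4]
grip_width: 0.517
grasp_force: 32.0
clock: 8.85
position: [0.4303, -0.059, 0.0028]
ee_rot: [0.194, 0.981, -0.0, -0.0]
ft_force: [-0.3, -0.8, -0.5]
grip_width: 0.513
grasp_force: 32.0
```

```bash
python3 -m crank '[[[4,0,0,-0.2,0,0,0],[4,0,0,-0.2,0,0,0],[4,0,0,-0.1,0,0,0],[4,0,0,0,0,0,0]]]'
```

```text
clock: 9.35
position: [0.4304, -0.059, -0.002]
ee_rot: [0.194, 0.981, 0.0, -0.0]
ft_force: [0.8, 0.3, -0.4]
grip_width: 0.515
grasp_force: 32.0
```

```bash
python3 -m crank '[[[4,0,0,-0.2,0,0,0],[4,0,0,-0.1,0,0,0],[4,0,0,-0.1,0,0,0],[4,0,0,0,0,0,0]]]'
```

```text
clock: 9.85
position: [0.4308, -0.059, -0.0044]
ee_rot: [0.194, 0.981, 0.001, -0.0]
ft_force: [-12.8, -0.3, 35.3]
grip_width: 0.515
grasp_force: 35.2
```

```bash
python3 -m crank '[[[4,0,0,0.15,0,0,0],[4,0,0,0,0,0,0],[5.5,0,0,0,0,0,0],[7,0,0,0,0,0,0],[8.5,0,0,0,0,0,0],[8.5,0,0,0,0,0,0],[8.5,0,0,0,0,0,0],[8.5,0,0,1,0,0,0],[8.5,0,0,2,0,0,0],[8.5,0,0,3,0,0,0],[8.5,0,0,4,0,0,0],[8.5,0,0,4,0,0,0]]]'
```

```text
clock: 11.35
position: [0.4303, -0.0592, 0.1375]
ee_rot: [0.194, 0.981, 0.0, 0.0]
ft_force: [1.1, -0.2, -0.2]
grip_width: 0.996
grasp_force: 0.0
```

```bash
python3 -m crank '[[[8.5,0.2,-2.9,0,0,0,1.6],[8.5,0.2,-2.9,0,0,0,1.6],[8.5,0.2,-2.9,0,0,0,1.6],[8.5,0.2,-2.9,0,0,0,1.6],[8.5,0.2,-2.9,0,0,0,1.6],[8.5,0.2,-2.9,0,0,0,1.6],[8.5,0,0,0,0,0,0],[8.5,0,0,0,0,0,0]]]'
cat > kp.py <<'E'
from h import *
p,d,c=snap('scene');cv2.imwrite('pics/s5.png',p[:,:,::-1]);X=cloud(d,c)
z=X[...,2]; R=np.zeros(z.shape,bool);R[195:250,190:315]=1
def fit(m):
    N,L,st,ce=cv2.connectedComponentsWithStats((m&R).astype(np.uint8));i=1+st[1:,4].argmax();q=X[L==i];print(ce[i],len(q),np.median(q,0).round(4),cv2.minAreaRect((q[:,:2]*1000).astype(np.float32)));return L==i,ce[i]
m,ce=fit((z>.107)&(z<.115)); print('plate ray',ray(c,*ce,.11))
print('strip');fit((z>.096)&(z<.115));print('lid')
fit((z>.083)&(z<.093))
h=cv2.cvtColor(p,cv2.COLOR_RGB2HSV).astype(int);g=(h[...,0]>10)&(h[...,0]<30)&(h[...,1]>90)&(z>.08)
fit(g)
cv2.imwrite('pics/plate.png',np.hstack([cv2.resize(p[195:255,190:270],(560,420),interpolation=2)])[:,:,::-1])
E
python3 kp.py
```

```text
clock: 12.35
position: [0.4424, -0.2323, 0.1357]
ee_rot: [0.111, 0.994, 0.0, -0.0]
ft_force: [0.4, 0.0, 0.7]
grip_width: 0.991
grasp_force: 0.0
[231.92682927 222.97560976] 164 [0.5668 0.0475 0.1103] ((569.1464233398438, 49.58137512207031), (41.60397720336914, 37.004127502441406), 14.374869346618652)
plate ray [0.56692714 0.04802761 0.11      ]
strip
[233.81670984 228.18523316] 1544 [0.5623 0.038  0.101 ] ((573.8924560546875, 47.89269256591797), (185.29403686523438, 72.61823272705078), 77.63401794433594)
lid
[262.93581907 218.23838631] 1636 [0.6448 0.0259 0.0895] ((641.6097412109375, 25.259628295898438), (211.520751953125, 118.69950866699219), 59.56218719482422)Traceback (most recent call last):
  File "kp.py", line 10, in <module>
    fit(g)
    ~~~^^^
  File "kp.py", line 5, in fit
    N,L,st,ce=cv2.connectedComponentsWithStats((m&R).astype(np.uint8));i=1+st[1:,4].argmax();q=X[L==i];print(ce[i],len(q),np.median(q,0).round(4),cv2.minAreaRect((q[:,:2]*1000).astype(np.float32)));return L==i,ce[i]
                                                                           ~~~~~~~~~~~~~~~^^
ValueError: attempt to get argmax of an empty sequence
```

```bash
python3 -m crank '[[[8.5,0,0,-2.5,0,0,0],[8.5,0,-0.05,-2.5,0,0,0],[8.5,0,0,-2,0,0,0],[8.5,0,0,-1.2,0,0,0],[8.5,0,0,-1,0,0,0],[8.5,0,0,0,0,0,0],[4,0,0,0,0,0,0],[4,0,0,0,0,0,0],[2.2,0,0,0,0,0,0],[2.2,0,0,0,0,0,0],[2.2,0,0,0,0,0,0]]]' 30
python3 - <<'E'
from h import *
p,d,c=snap('scene');cv2.imwrite('pics/k1.png',cv2.resize(p[250:400,250:450],(800,600),interpolation=2)[:,:,::-1])
E
```

```text
clock: 13.78
position: [0.4425, -0.2334, 0.0436]
ee_rot: [0.111, 0.994, 0.0, 0.0]
ft_force: [0.5, -0.0, -0.6]
grip_width: 0.26
grasp_force: 0.0
```

View pics/k1.png

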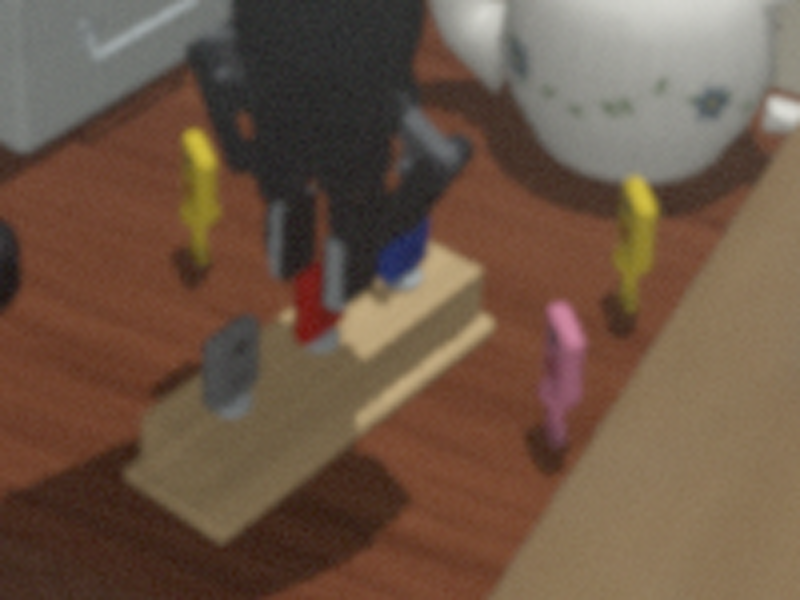

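The fingers straddle the red head (about (315,305)) in the middle slot, and the grey (230,370) and blue (405,255) heads are clear. I go a little lower and grip.

```bash
python3 -m crank '[[[2.2,0,0,-0.5,0,0,0],[2.2,0,0,0,0,0,0],[1.4,0,0,0,0,0,0],[0.7,0,0,0,0,0,0],[0.4,0,0,0,0,0,0],[0.4,0,0,0,0,0,0],[0.4,0,0,0,0,0,0],[0.4,0,0,0,0,0,0]]]' 80; python3 -c "
from h import *
print(manip.get_obs()['torque'])"
```

```text
clock: 14.82
position: [0.4425, -0.2335, 0.0386]
ee_rot: [0.111, 0.994, 0.0, 0.0]
ft_force: [-1.2, 0.1, 3.3]
grip_width: 0.094
grasp_force: 78.7
[ 0.09142741  0.36078437 -0.01715962]
```

```bash
python3 -m crank '[[[0.4,0,0,0.5,0,0,0],[0.4,0,0,1,0,0,0],[0.4,0,0,2,0,0,0],[0.4,0,0,3,0,0,0],[0.4,0,0,3,0,0,0],[0.4,0,0,3,0,0,0],[0.4,0,0,0,0,0,0]]]'; python3 -m crank '[[[0.4,1.24,2.82,0,0,0,-8.95],[0.4,1.24,2.82,0,0,0,-8.95],[0.4,1.24,2.82,0,0,0,-8.95],[0.4,1.24,2.82,0,0,0,-8.95],[0.4,1.24,2.82,0,0,0,-8.95],[0.4,1.24,2.82,0,0,0,-8.95],[0.4,1.24,2.82,0,0,0,-8.95],[0.4,1.24,2.82,0,0,0,-8.95],[0.4,1.24,2.82,0,0,0,-8.95],[0.4,1.24,2.82,0,0,0,-8.95],[0.4,0,0,0,0,0,0],[0.4,0,0,0,0,0,0]]]'
python3 - <<'E'
from h import *
p,d,c=snap('scene','s6.png');print(c['world_from_camera'][0]);np.savez('s6.npz',p=p,d=d)
cv2.imwrite('pics/k2.png',cv2.resize(p[150:270,170:330],(800,600),interpolation=2)[:,:,::-1])
E
```

```text
clock: 15.7
position: [0.4438, -0.234, 0.1661]
ee_rot: [0.111, 0.994, -0.0, 0.002]
ft_force: [-0.2, -0.3, -0.8]
grip_width: 0.094
grasp_force: 78.3
clock: 17.2
position: [0.566, 0.0478, 0.163]
ee_rot: [0.778, 0.628, -0.001, 0.0]
ft_force: [0.1, -0.6, -0.7]
grip_width: 0.093
grasp_force: 78.4
[ 0.48180976 -0.4548368   0.74898788 -0.26574301]
```

View pics/k2.png

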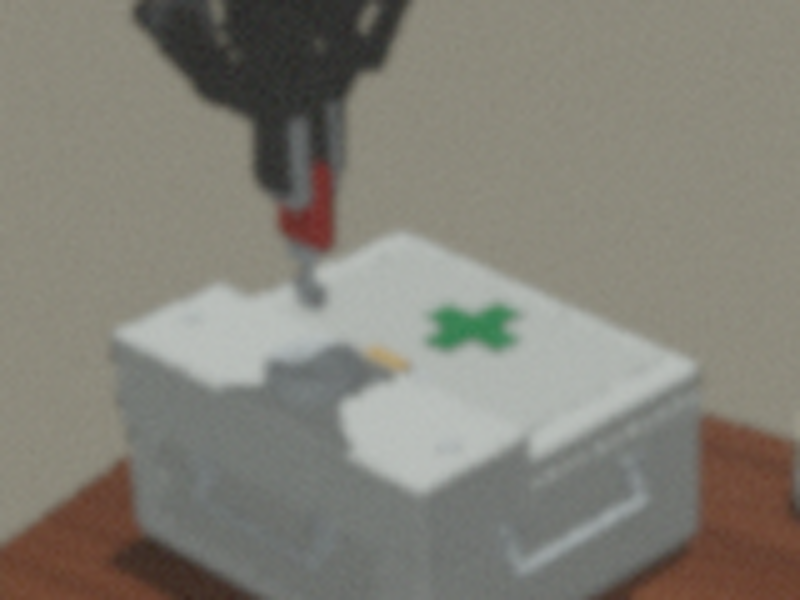

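The key is in the gripper with its tip at about (232.5,210.5) and its shoulder at about (231,199). The bare plate is below at (233,222). I compare the tip's ray with the plate centre and check the key for tilt.

Run:
```python
from h import *
c=eyes.camera_params('scene');T=np.linalg.inv(c['world_from_camera'])
def pr(P):
    q=T@np.r_[P,1];return np.array([c['fx']*q[0]/q[2]+c['cx'],c['fy']*q[1]/q[2]+c['cy']]).round(1)
for z in(.1364,.148,.1604,.1644,.18): print(z,pr([.566,.0478,z]))
F=np.load('s6.npz');p,d=F['p'],F['d'];X=cloud(d,c);h=cv2.cvtColor(p,cv2.COLOR_RGB2HSV).astype(int)
m=((h[...,0]<8)|(h[...,0]>172))&(h[...,1]>130)
for y in range(180,214):
    xs=[x for x in range(220,245) if X[y,x,2]>.118 and X[y,x,2]<.3 and X[y,x,0]<.6]
    if xs: print(y,xs[0],xs[-1],'red',np.flatnonzero(m[y,220:245])[[0,-1]]+220 if m[y,220:245].any() else '',X[y,(xs[0]+xs[-1])//2].round(3))
```

```text
0.1364 [230.9 211.4]
0.148 [230.6 206.1]
0.1604 [230.2 200.3]
0.1644 [230.1 198.5]
0.18 [229.6 191.2]
180 220 238 red  [0.555 0.039 0.21 ]
181 220 238 red  [0.555 0.039 0.208]
182 220 238 red  [0.553 0.038 0.207]
183 220 238 red [234 234] [0.551 0.037 0.206]
184 220 238 red [233 234] [0.553 0.038 0.203]
185 220 237 red [233 235] [0.555 0.042 0.199]
186 221 237 red [233 235] [0.552 0.037 0.199]
187 221 237 red [233 235] [0.555 0.04  0.195]
188 222 237 red [234 235] [0.553 0.039 0.195]
189 223 236 red [234 235] [0.556 0.041 0.191]
190 224 236 red [233 235] [0.553 0.037 0.191]
191 225 236 red [233 235] [0.555 0.038 0.188]
192 225 236 red [231 235] [0.56  0.042 0.182]
193 225 236 red [227 235] [0.56  0.043 0.18 ]
194 225 236 red [227 235] [0.559 0.042 0.179]
195 225 236 red [227 235] [0.558 0.041 0.177]
196 225 236 red [228 235] [0.557 0.041 0.176]
197 226 236 red [231 235] [0.563 0.043 0.17 ]
198 227 236 red [233 234] [0.558 0.04  0.171]
199 227 236 red  [0.562 0.043 0.166]
200 227 235 red  [0.562 0.042 0.165]
201 227 234 red  [0.555 0.04  0.166]
202 229 232 red  [0.555 0.04  0.164]
203 230 232 red  [0.563 0.044 0.157]
204 230 232 red  [0.563 0.044 0.155]
205 229 232 red  [0.565 0.048 0.151]
206 228 232 red  [0.565 0.048 0.149]
207 229 234 red  [0.56  0.043 0.15 ]
208 228 234 red  [0.562 0.044 0.147]
209 229 234 red  [0.561 0.043 0.145]
210 229 234 red  [0.562 0.044 0.142]
211 231 234 red  [0.562 0.042 0.141]
212 232 233 red  [0.564 0.044 0.137]
```

```bash
python3 -m crank '[[[0.4,0,0,-1.2,0,0,0],[0.4,0,0,-1,0,0,0],[0.4,0,0,-0.3,0,0,0],[0.4,0,0,-0.2,0,0,0],[0.4,0,0,-0.2,0,0,0],[0.4,0,0,-0.2,0,0,0],[0.4,0,0,-0.2,0,0,0],[0.4,0,0,0,0,0,0]]]' 100;  python3 -c "
from h import *
print(manip.get_obs()['torque'])"
```

```text
clock: 18.25
position: [0.5683, 0.0495, 0.1321]
ee_rot: [0.778, 0.628, 0.002, 0.001]
ft_force: [2.9, 2.5, 5.3]
grip_width: 0.09
grasp_force: 101.2
[ 0.60769129 -0.88767556  0.00370834]
```

```bash
python3 -m crank '[[[0.4,0.15,0.1,0,0,0,0],[0.4,0.05,0.05,-0.2,0,0,0],[0.4,0,0,-0.2,0,0,0],[0.4,0,0,0,0,0,0]]]';  python3 -c "
from h import *
print(manip.get_obs()['torque'])"
```

```text
clock: 18.75
position: [0.5688, 0.0508, 0.1264]
ee_rot: [0.778, 0.628, 0.001, 0.0]
ft_force: [4.1, 4.0, -0.1]
grip_width: 0.084
grasp_force: 100.4
[ 1.16928686 -1.08052869 -0.02886983]
```

```bash
python3 -m crank '[[[0.4,0.1,0.1,0,0,0,0],[0.4,0,0,-0.2,0,0,0],[0.4,0,0,-0.2,0,0,0],[0.4,0,0,0,0,0,0]]]';  python3 -c "
from h import *
print(manip.get_obs()['torque'])"
```

```text
clock: 19.25
position: [0.5694, 0.0509, 0.1222]
ee_rot: [0.778, 0.628, -0.0, 0.0]
ft_force: [3.0, 2.6, -1.3]
grip_width: 0.088
grasp_force: 100.2
[ 0.5830425  -0.63870062 -0.03773546]
```

```bash
python3 -m crank '[[[0.4,0.05,0.05,-0.2,0,0,0],[0.4,0,0,-0.2,0,0,0],[0.4,0,0,-0.1,0,0,0],[0.4,0,0,0,0,0,0]]]';  python3 -c "
from h import *
print(manip.get_obs()['torque'])"
```

```text
clock: 19.75
position: [0.5705, 0.051, 0.118]
ee_rot: [0.779, 0.628, 0.0, 0.001]
ft_force: [2.0, 0.6, 3.8]
grip_width: 0.085
grasp_force: 101.0
[ 0.13592154 -0.44687878  0.01915216]
```

```bash
python3 -m crank '[[[0.4,0.02,0.1,-0.15,0,0,0],[0.4,-0.04,-0.2,-0.1,0,0,0],[0.4,0.04,0.2,-0.1,0,0,0],[0.4,-0.04,-0.2,-0.1,0,0,0],[0.4,0.02,0.1,0,0,0,0]]]'
```

```text
clock: 20.38
position: [0.5698, 0.0514, 0.1128]
ee_rot: [0.778, 0.628, -0.0, -0.0]
ft_force: [0.8, -1.2, -0.5]
grip_width: 0.088
grasp_force: 100.5
```

```bash
python3 -m crank '[[[0.4,0.02,0.1,-0.1,0,0,0],[0.4,-0.04,-0.2,-0.1,0,0,0],[0.4,0.02,0.1,-0.1,0,0,0],[0.4,0,0,0,0,0,0]]]'
```

```text
clock: 20.88
position: [0.5703, 0.0514, 0.1124]
ee_rot: [0.779, 0.628, 0.001, -0.0]
ft_force: [-9.3, 0.2, 25.2]
grip_width: 0.085
grasp_force: 104.2
```

```bash
python3 -m crank '[[[0.4,0,0,0.05,0,0,0],[0.4,0.05,0,0,0,0,-8],[0.4,0.05,0,0,0,0,-8],[0.4,0,0,0,0,0,-8],[0.4,0,0,0,0,0,0]]]' 120;  python3 -c "
from h import *
print(manip.get_obs()['torque'])"
```

```text
clock: 21.5
position: [0.5711, 0.0514, 0.1125]
ee_rot: [0.892, 0.451, 0.0, -0.0]
ft_force: [-8.3, -0.3, 23.1]
grip_width: 0.077
grasp_force: 119.0
[-0.099117    2.17897918 -0.08456586]
```

```bash
python3 -m crank '[[[0.4,0,0,0.08,0,0,-8],[0.4,0,0,0,0,0,-8],[0.4,0,0,0,0,0,-8],[0.4,0,0,0,0,0,-8],[0.4,0,0,0,0,0,0]]]' 120;  python3 -c "
from h import *
print(manip.get_obs()['torque'])
p,d,c=snap('scene');cv2.imwrite('pics/t1.png',cv2.resize(p[170:260,180:300],(800,600),interpolation=2)[:,:,::-1])
X=cloud(d,c);h=cv2.cvtColor(p,cv2.COLOR_RGB2HSV);y=(abs(h[...,0].astype(int)-20)<9)&(h[...,1]>80)&(X[...,2]>.08)&(X[...,2]<.12);y[:,:200]=0;y[:,290:]=0
print(y.sum(),X[y].mean(0) if y.any() else '')"
```

```text
clock: 22.12
position: [0.5708, 0.0513, 0.1126]
ee_rot: [0.982, 0.188, -0.0, -0.0]
ft_force: [-7.0, 0.2, 16.2]
grip_width: 0.077
grasp_force: 118.9
[-0.08986773  1.71391036  0.00826766]
0
```

View pics/t1.png

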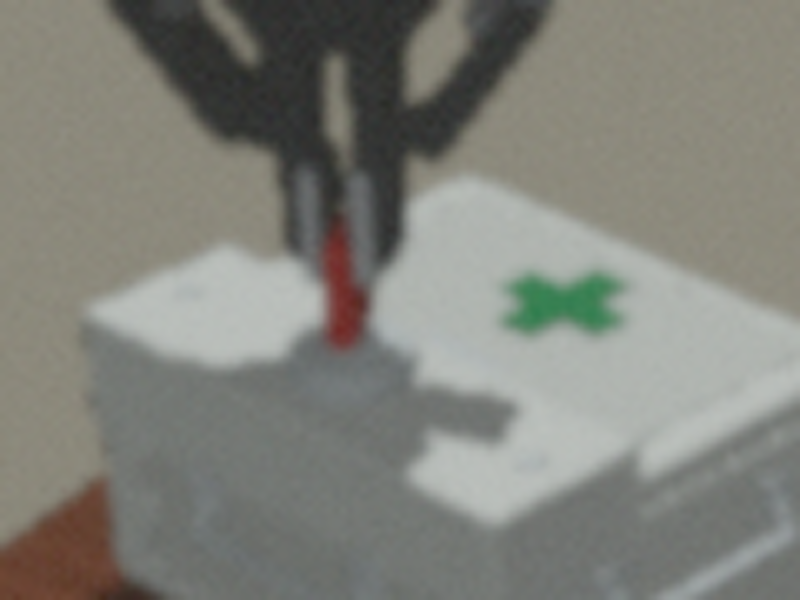

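The head has turned with the gripper (345,290), the shoulder sits on the plate (345,355), and the brass bolt no longer shows over the lid. I finish the quarter turn.

```bash
python3 -m crank '[[[0.4,0,0,0,0,0,-8],[0.4,0,0,0,0,0,-8],[0.4,0,0,0,0,0,-8],[0.4,0,0,0,0,0,-8],[0.4,0,0,0,0,0,-3],[0.4,0,0,0,0,0,0],[0.4,0,0,0,0,0,0],[0.4,0,0,0,0,0,0],[0.4,0,0,0,0,0,0]]]' 120;  python3 -c "
from h import *
print(manip.get_obs()['torque'])
p,d,c=snap('scene','t2full.png')
cv2.imwrite('pics/t2.png',np.hstack([cv2.resize(p[175:265,180:270],(400,400),interpolation=2),cv2.resize(p[230:400,220:390],(400,400),interpolation=2)])[:,:,::-1])"
```

```text
clock: 23.3
position: [0.5706, 0.0513, 0.1126]
ee_rot: [0.993, -0.115, -0.001, -0.0]
ft_force: [-8.1, 0.6, 18.3]
grip_width: 0.077
grasp_force: 119.1
[-0.110051    2.00975744  0.18567887]
```

View pics/t2.png

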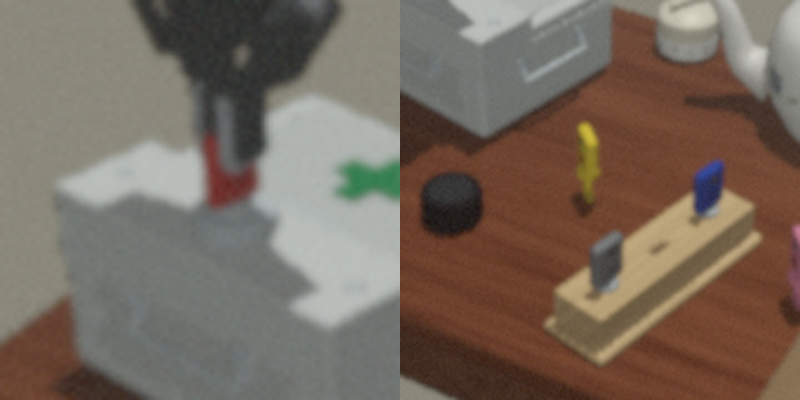

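The right panel shows the cap resting on the table at (452,203), blue and grey still in their slots, and the middle slot empty. In the left panel the key is home, gripped and turned, with torque resisting near the stop.

```bash
python3 -c "
from h import *
print(job.hand_in())"
```

```text
the job is handed in; nothing more can be done
None
```

I handed in the job with the dust cap on the table and the red key fully home, gripped and held about 91° clockwise; the bolt no longer shows over the lid. Hand-in gave no verdict, and I inferred the cylinder's turn from the gripper angle and resisting torque.

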